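# Gauge a pine strip between the jaws of a bar caliper

## Task

Check the length of the pine strip with the bar caliper: opening the jaws as needed, push the strip along the cart top, without lifting it, until its long side lies flat against the caliper's beam between the two jaws. Then push the sprung thumb-piece so that the moving jaw slides up to the strip and presses its end firmly but gently on the fixed jaw, the thumb-piece yielding by about a centimetre for a moment. Let go, leaving the jaws closed on the strip, and leave everything else where it lies.

Things in the scene. Friction and masses are not known exactly. Their poses are not given: they have to be found in the camera images.
- pine_strip: plain pine strip, 150 mm long (own y), 30 wide (own x), 18 high, 35 to 70 g, flat on the cart top; origin under its centre. Starts left of the caliper, lengthwise along its beam but up to 40 degrees askew; its far end may lie under the oscilloscope's bail, a bar across the cart at x = 0.555 to 0.575, 32 to 49 mm above the top, from y = -0.08 leftward.
- strip_mid (a point): middle of the pine strip, 9 mm above its underside; axes as the strip's.
- caliper: steel bar caliper, fixed at the right. Origin on the cart top where the beam's face (y = 0) meets the fixed jaw's (x = 0). Own x: along the beam, away from the robot, the way the jaws open; own y: out of the jaws' mouth, to the left. Beam: y -26 to 0 mm, x -25 to 305, 14 mm high, end stop 22 mm high at x 293 to 307. Fixed jaw: x -24 to 0, out to y = 44, at most 28 mm high.
- thumb (a joint): push of the sprung thumb-piece towards the fixed jaw, relative to the slide, in m: 0 at rest, 0.015 at its stop; 600 N/m spring. From about 3.5 mm the slide moves; a part in the jaws feels the spring force less about 2 N (4 N at 10 mm). Past the stop the push is rigid. Pushed the other way, it does not yield and draws the slide open.
- thumb_top (a point): middle of the top of the thumb-piece, an upright dark steel tab on the slide: 10 mm thick along the caliper's x, 30 mm wide along its y, standing from 31 mm to 71 mm above the cart top. At rest it is 19 mm behind the moving jaw's face (caliper x) and at y = -13 mm. Free space above and on both sides of it.
- solder_spool: part-used white reel of solder, standing upright, 49 x 44 mm, 52 mm high; origin under its centre. Bystander, one of two that swap places beside the strip's way to the caliper.
- tape_roll: roll of black tape lying flat, 57 mm across, 19 mm high; origin under its centre. Bystander, the other of the two that swap places.
- terminal_strip: white twelve-way connector strip, 98 mm long (own y) x 19 mm x 16 mm high, lying near the edge nearest the robot; origin under its centre. Bystander, not the part to be gauged.
- paste_tin: cream round tin, 77 mm across, 27 mm high, lid on, at the left of the cart, behind the strip as seen from the caliper; origin under its centre. Bystander.
- slide: slide with the moving jaw. Origin on the moving jaw's face, at cart-top level in line with the beam's face, axes as the caliper's: its x in the caliper's frame is the jaws' opening, 0 to 215 mm, 100 to 200 at the start. Jaw: x 0 to 16 mm, out to y = 44, 20 high; slide body on the beam: x 0 to 46, y -31 to 5, top at 29 mm. About 2 N of friction; stays where it is left.

How it is judged (in metres and radians):
On the way:
1. with the strip at rest against the beam and the fixed jaw, the moving jaw presses on its end with more than 2.5 N for 0.3 s (contact force between slide and pine_strip above 2.5 N and linear speed of pine_strip below 0.01 m/s and y of strip_mid in the frame of caliper between 0.008 and 0.021 m and x of strip_mid in the frame of caliper between 0.071 and 0.079 m and height (world z) of strip_mid below 0.014 m and angle between the y axis of pine_strip and the x axis of caliper, either way round below 0.04 rad), for 0.3 s.
At the end, for the whole second after the job is handed in: Strip flat between the jaws: long side on the beam (middle 8 to 21 mm from its face, within 0.04 rad), end on the fixed jaw (middle 71 to 79 mm from its face); jaws 147 to 152.5 mm apart, closed on it; thumb-piece sprung back (under 3 mm); all at rest (y of strip_mid in the frame of caliper between 0.008 and 0.021 m and x of strip_mid in the frame of caliper between 0.071 and 0.079 m and height (world z) of strip_mid below 0.014 m and angle between the y axis of pine_strip and the x axis of caliper, either way round below 0.04 rad and x of slide in the frame of caliper between 0.147 and 0.1525 m and linear speed of each of pine_strip, slide below 0.01 m/s and value of joint thumb below 0.003 m); the robot touches nothing.
It fails at once if the strip is lifted: its middle rises more than 20 mm (height (world z) of strip_mid above 0.029 m).
It fails at once if the moving jaw squeezes the strip with more than 20 N (contact force between slide and pine_strip above 20 N).
It fails at once if a bystander is moved by more than 20 mm (distance of any of solder_spool, tape_roll, terminal_strip, paste_tin from where it was at the start of the episode above 0.02 m).
It also fails if it takes over 72 s, if anything falls off the work surface, if the arm or the gripper's body presses on something with over 40 N, if the wrist force passes 120 N, or if a joint passes its speed limit or range.

## Robot

A 6-joint arm with a two-finger parallel gripper is mounted at the origin on a cart in front of the work surface, level with it; the furniture and walls round the work are solid. World frame = base frame: x ahead of the robot, y to its left, z up, the work surface at z = 0. Lengths are in mm, angles in rad, forces in N, time in s.
With the tool pointing down it reaches from about 325 to 1000 mm from the base axis. Payload 5.1 kg.
Tool frame: the origin (TCP) lies on the front face of the gripper's body, between the roots of the fingers; the fingertips stand 73 mm ahead of it and the grasp point (between the pads) lies 54 mm ahead of it; z points along the fingers, y is the line along which they close (so a half turn about z gives the same grasp; the last joint's range is limited). The gripper opens to 85 mm and grips with 20 to 120 N. Pads are 22 mm wide; open, the fingers measure 114 mm over their backs; the gripper's body (76 mm by 85 mm) begins 54 mm behind the grasp point. The pads swing forward as they close: fully open they stand 13 mm farther back than shut.
Start: joints at [1.101, 0.124, 1.65, -0, 1.367, -0.083], TCP at [245.217, 601.958, 303.922] pointing down, gripper open.
Joint ranges: [-2.61, 2.61], [-1.02, 2.33], [0.03, 2.71], [-1.35, 4.49], [0.32, 2.68], [-2.91, 2.91]. Speed limits (rad/s): [2.57, 2.57, 3.14, 3.14, 3.14, 3.14].

## Interface

Orientations are given as a unit quaternion [w, x, y, z].
In Python, from cell import robot, vision gives the robot as it stands. The module is installed in compiled form; this text tells all that it offers.
- The arm moves only by the tool arm_command, never from a script. Its arguments are lists of equal length, an entry for each row: "rotation": the turn, a rotation vector about the world's x, y, z in degrees, a list of three; "linear": the shift along the world's x, y, z in mm, a list of three; "fingers": the opening, from 0 (shut) to 1 (fully open). A call has 1 to 12 rows; each row shifts and turns the commanded pose from where the row before left it; what a row does not reach is not made up. A row lasts 1/10 s, in which the tool goes at most 50 mm and 8.59 degrees, less where a joint would pass 70% of its speed; a pose out of reach is approached as far as the arm can. A call with a gripper value outside its range is refused whole. The fingers move at their own pace and stop on an object; the grip force is fixed at half the most. Time passes only in rows, so rows that do not move let the fingers close. It gives the time, the measured TCP pose, the force, the opening and the grip force at its end, in the units of the state.
- robot.observe(): the state, without advancing time (a new reading comes with each control period).
- vision.snapshot(name): name is "scene" or "side" or "wrist"; returns a dict with "color" (400x640x3 uint8, red, green, blue), "depth" (400x640 float32, mm along the optical axis (not along the pixel's ray), 0 where there is no reading), "fx", "fy", "cx", "cy" (pixels), "distortion" ([k1, k2, p1, p2, k3] as OpenCV has them; the pictures are not rectified), "cam_to_world" (4x4, takes a point from camera to world coordinates). Camera axes: x right, y down, z forward; pixel columns grow to the right and rows downward; lengths in mm; the calibration is good to about 2 mm. A picture is of the moment at which its call begins.
- robot.job_done(): hands the job in; it is judged then, once.
Trained networks look in a picture, given as the dict that the camera call returned (one of the last four; its "shot" number tells which), for a name from the list of things; names that differ only in an ending like _2 or _b are one class to them, and where a whole thing is asked for, a point or a joint stands for the part that bears it (a point fixed in the world has none). Each returns a list of dicts, best first, with "p" (0 to 1); they miss things now and then, are a little off and sometimes report something else, mostly with a low value. They report only what shows in the picture. A call takes as long as a camera call.
- vision.look_for(query, picture): "box" ([left, top, right, bottom] in pixels, round what is visible of it).
- vision.outline_of(query, picture): "region" (400x640 bool, what is visible of it) and "box" ([left, top, right, bottom] in pixels, round what is visible of it).
The state is a dict: "t": time; "q": joint angles; "qvel": joint speeds; "joint_efforts": joint torques, N m; "eef_pos": TCP position; "tool_rot": TCP orientation; "wrist_force": force on the tool from outside, world axes, zero at the start; "moment": the same for the moment, N m; "width": finger opening in mm; "finger_force": force on a finger pad.
Only numpy, scipy, OpenCV 4.12 (cv2) and the standard library are available. Lean on these libraries where they do the work, as an engineer would, in place of code of your own. Each camera call takes 0.05 s, during which the arm holds its last target. There are 200 camera calls.

## Working session

There is one attempt and no reset: what is moved stays moved. The work goes in short steps, Python scripts to look and compute and a tool call to move; the robot and the scene stay as the last step left them, time stands still between calls to the robot, and variables do not carry over. Pictures are saved under pics/ and viewed, at most 10 in all, crops included, and the job is handed in when it is done.

Besides the shell and the picture viewer there is one more tool, called after "Call:" as a command line: name --argument value ..., lists and objects as JSON in quotes. arm_command: Moves the arm, as the interface text tells. Its arguments: {"type":"object","properties":{"rotation":{"type":"array"},"linear":{"type":"array"},"fingers":{"type":"array"}},"required":["rotation","linear","fingers"]}

```bash
mkdir -p pics; cat > h.py <<'E'
import numpy as np, cv2
from cell import robot, vision
def pts(s, m=None):
    d=s["depth"]; m=(d>0) if m is None else (m&(d>0))
    v,u=np.nonzero(m); z=d[v,u]
    K=np.array([[s["fx"],0,s["cx"]],[0,s["fy"],s["cy"]],[0,0,1]])
    n=cv2.undistortPoints(np.c_[u,v].astype(np.float64)[:,None],K,np.array(s["distortion"],float))[:,0]
    p=np.c_[n[:,0]*z,n[:,1]*z,z,np.ones(len(z))]
    return (np.array(s["cam_to_world"])@p.T).T[:,:3]
def save(s,n): cv2.imwrite("pics/"+n+".png",s["color"][:,:,::-1])
def rep(s,names):
    for n in names:
        for o in vision.outline_of(n,s)[:1]:
            P=pts(s,o["region"]); 
            if len(P)<10: continue
            t=np.percentile(P[:,2],95); T=P[P[:,2]>t-6]
            r=cv2.minAreaRect(T[:,:2].astype(np.float32))
            print(n,round(o["p"],2),np.round(o["box"]),"top",round(t),"med",np.round(np.median(T,0)),"rect",np.round(r[0]),np.round(r[1]),round(r[2],1))
E
cat > a.py <<'E'
from h import *
N="pine_strip caliper slide thumb_top solder_spool tape_roll terminal_strip paste_tin".split()
for c in ("scene","side"):
    s=vision.snapshot(c); save(s,c+"0"); print(c,np.round(np.array(s["cam_to_world"])[:3,3])); rep(s,N)
print(robot.observe())
E
python3 a.py
```

```text
scene [ 122. -329.  951.]
pine_strip 0.8 [265. 175. 304. 227.] top 20 med [467.  81.  17.] rect [471.  82.] [150.  31.] 14.1
caliper 0.79 [321. 192. 422. 302.] top 50 med [ 519. -172.   66.] rect [ 522. -172.] [11. 30.] 4.9
slide 0.77 [357. 229. 392. 252.] top 70 med [ 521. -172.   70.] rect [ 522. -172.] [11. 29.] 4.9
thumb_top 0.73 [376. 232. 388. 252.] top 72 med [ 521. -172.   70.] rect [ 522. -173.] [10. 28.] 1.7
solder_spool 0.76 [298. 255. 317. 277.] top 48 med [375. -76.  46.] rect [376. -75.] [43. 41.] 83.3
tape_roll 0.51 [362. 176. 386. 197.] top 22 med [653. -71.  19.] rect [647. -68.] [77. 55.] 36.9
terminal_strip 0.53 [226. 206. 255. 234.] top 16 med [358. 137.  14.] rect [358. 139.] [96. 19.] 86.2
paste_tin 0.63 [222. 155. 246. 182.] top 29 med [460. 255.  26.] rect [460. 256.] [74. 72.] 36.7
side [392. 928. 418.]
pine_strip 0.82 [296. 244. 376. 262.] top 18 med [470.  90.  17.] rect [472.  86.] [146.  36.] 13.7
caliper 0.68 [253. 178. 390. 218.] top 49 med [ 522. -156.   56.] rect [486. -82.] [144. 169.] 60.5
slide 0.65 [316. 179. 334. 215.] top 68 med [ 522. -158.   6
[... 417 characters left out ...]
74. 74.] 51.3
{'t': 0.9, 'q': array([ 1.10141701e+00,  1.23752727e-01,  1.65025925e+00,  4.80239287e-06,
        1.36747998e+00, -8.25878695e-02]), 'qvel': array([ 0.00053197,  0.00037667, -0.00140096,  0.00113398,  0.00256696,
        0.0001088 ]), 'joint_efforts': array([ 2.73921862e-03, -4.23600090e+01, -3.65754533e+01, -1.17944169e-04,
        6.86454787e-04, -2.11257947e-05]), 'eef_pos': array([245.21281779, 601.9766926 , 303.97695752]), 'tool_rot': array([1.14569688e-05, 1.92192891e-01, 9.81357168e-01, 4.90843810e-05]), 'wrist_force': array([ 0.35765655, -0.0023343 , -0.36980163]), 'moment': array([-0.00583002, -0.02233474,  0.02229787]), 'finger_force': 0.0, 'width': 85.1070775425654}
```

```bash
cat > b.py <<'E'
from h import *
s=vision.snapshot("scene")
cv2.imwrite("pics/crop.png",cv2.resize(s["color"][130:330,200:460,::-1],None,fx=3,fy=3,interpolation=cv2.INTER_CUBIC))
P=pts(s)
# caliper region points
o=vision.outline_of("caliper",s)[0]["region"]
C=pts(s,o)
for lo,hi in ((8,17),(17,24),(24,34),(60,75)):
    B=C[(C[:,2]>lo)&(C[:,2]<hi)]
    r=cv2.minAreaRect(B[:,:2].astype(np.float32)); print(lo,hi,len(B),np.round(r[0]),np.round(r[1]),round(r[2],1))
# height map, 2mm grid saved as picture: x 250..750 up, y 300..-300
g=np.zeros((250,300),np.float32)
for x,y,z in P:
    i=int((750-x)/2); j=int((300-y)/2)
    if 0<=i<250 and 0<=j<300: g[i,j]=max(g[i,j],z)
cv2.imwrite("pics/hm.png",cv2.resize(np.clip(g*3,0,255).astype(np.uint8),None,fx=2,fy=2,interpolation=cv2.INTER_NEAREST))
E
python3 b.py
```

```text
8 17 1049 [ 530. -154.] [327.  73.] 1.2
17 24 420 [ 531. -153.] [332.  73.] 1.7
24 34 256 [ 524. -174.] [ 59. 319.] 84.7
60 75 81 [ 522. -172.] [12. 30.] 4.9
```

View pics/crop.png

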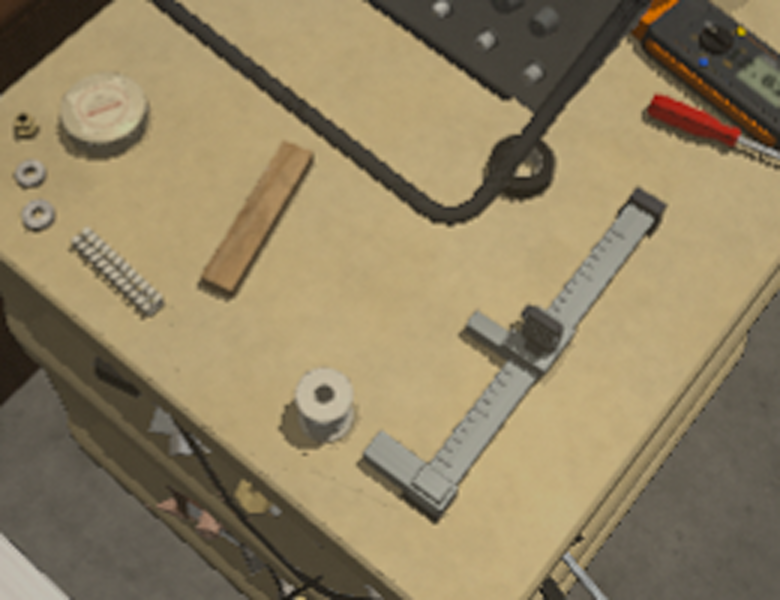

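View pics/hm.png

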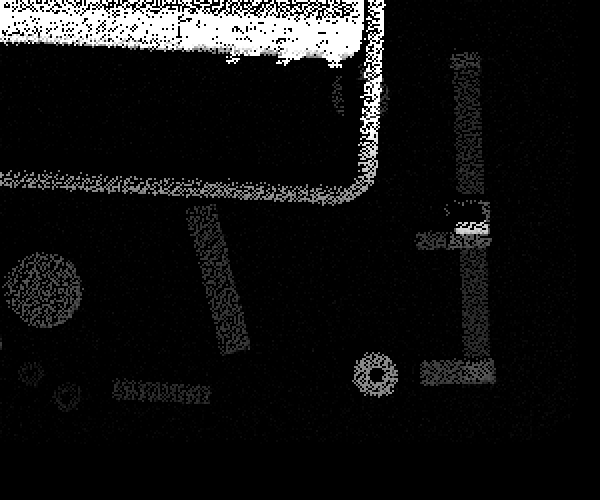

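The crop shows the strip at about (258, 220), the caliper at right with its slide at (520, 340), the spool at (323, 400) next to the fixed jaw, and the tape roll under the bail's corner. The height map agrees: opening is about 112 mm, and the spool reaches x≈400.

```bash
cat > c.py <<'E'
from h import *
A=[]
for c in ("scene","scene","scene"):
    A.append(pts(vision.snapshot(c)))
P=np.vstack(A); 
m=(P[:,2]>9)&(P[:,2]<18)&(P[:,1]<-130)&(P[:,1]>-220)
B=P[m]; X=[];Y=[]
for x in list(range(400,490,8))+list(range(570,680,8)):
    b=B[abs(B[:,0]-x)<4]
    if len(b)>15:
        lo,hi=np.percentile(b[:,1],[2,98]); X.append(x);Y.append((lo+hi)/2); print(x,round(lo),round(hi),end="; ")
k=np.polyfit(X,Y,1); print("\nmid slope deg",np.degrees(np.arctan(k[0])),"mid y at 390,466,600",np.polyval(k,[390,466,600]))
J=P[(P[:,2]>12)&(P[:,2]<32)&(P[:,1]<-122)&(P[:,1]>-140)]
for a,b in((340,410),(470,560)):
    j=J[(J[:,0]>a)&(J[:,0]<b)]; print("jaw x",np.percentile(j[:,0],[2,50,98]),np.percentile(j[:,2],50))
T=P[(P[:,2]>64)&(P[:,2]<76)&(P[:,1]<-140)&(P[:,1]>-200)&(P[:,0]<560)]
print("thumb",np.median(T,0),np.percentile(T[:,:2],[2,98],axis=0))
print([ (n,vision.snapshot(n)["depth"].max()) for n in ("wrist",)])
E
python3 c.py
```

```text
400 -189 -164; 408 -189 -164; 416 -189 -164; 424 -188 -163; 432 -188 -162; 440 -188 -162; 448 -187 -162; 456 -187 -162; 464 -187 -161; 472 -186 -161; 480 -186 -161; 488 -185 -160; 570 -183 -157; 578 -183 -157; 586 -182 -157; 594 -182 -157; 602 -181 -157; 610 -181 -156; 618 -180 -155; 626 -180 -155; 634 -180 -155; 642 -180 -155; 650 -180 -154; 658 -179 -155; 666 -179 -154; 674 -179 -154; 
mid slope deg 2.1698405358631216 mid y at 390,466,600 [-176.95392773 -174.07436549 -168.9972426 ]
jaw x [365.45095686 376.27678525 388.83530395] 20.380642543554814
jaw x [501.60710597 508.16744186 516.99846473] 18.96419177383501
thumb [ 521.18399432 -172.53440892   69.92161651] [[ 516.60145172 -186.36015507]
 [ 527.42848637 -157.28837489]]
[('wrist', np.float32(1204.7572))]
```

Call:
arm_command --rotation '[[0,0,-8],[0,0,-8],[0,0,-8],[0,0,-8],[0,0,-8],[0,0,-8],[0,0,-8],[0,0,-8],[0,0,0],[0,0,0]]' --linear '[[20,-40,0],[20,-40,0],[20,-40,0],[20,-40,0],[20,-40,0],[20,-40,0],[20,-40,0],[20,-40,0],[20,-40,0],[20,-40,0]]' --fingers '[0.6,0.6,0.6,0.6,0.6,0.6,0.6,0.6,0.6,0.6]'

```text
t: 2.2
eef_pos: [445.7, 200.3, 304.3]
tool_rot: [0.0, 0.683, 0.73, 0.0]
wrist_force: [0.8, -0.1, 0.5]
width: 50.9
finger_force: 0.0
```

Call:
arm_command --rotation '[[0,0,-1.6],[0,0,0],[0,0,0],[0,0,0],[0,0,0],[0,0,0],[0,0,0],[0,0,0],[0,0,0],[0,0,0],[0,0,0]]' --linear '[[9.5,-46.5,0],[9.5,-46.5,0],[9.5,-46.5,0],[9.5,-46.5,0],[9.5,-46.5,0],[9.5,-46.5,0],[9.5,-46.5,0],[9.5,-46.5,0],[0,0,-40],[0,0,-40],[0,0,-20]]' --fingers '[0.6,0.6,0.6,0.6,0.6,0.6,0.6,0.6,0.6,0.6,0.6]'

```text
t: 3.3
eef_pos: [519.5, -170.0, 200.0]
tool_rot: [-0.003, 0.694, 0.72, -0.001]
wrist_force: [0.0, 0.1, -1.1]
width: 50.9
finger_force: 0.0
```

```bash
cat > d.py <<'E'
from h import *
s=vision.snapshot("wrist"); save(s,"w1"); rep(s,["thumb_top","slide"])
o=robot.observe(); print(o["eef_pos"],o["tool_rot"],o["wrist_force"],o["t"])
E
python3 d.py
```

```text
thumb_top 0.8 [306. 184. 338. 241.] top 70 med [ 524. -168.   70.] rect [ 524. -169.] [10. 30.] 2.2
slide 0.72 [299. 133. 353. 233.] top 70 med [ 524. -168.   70.] rect [ 524. -169.] [11. 30.] 2.1
[ 520.39938908 -169.77882617  202.40962034] [-1.65680736e-03  6.93232861e-01  7.20711522e-01 -5.97642430e-04] [ 0.07781573 -0.29528594 -0.05272639] 3.45
```

View pics/w1.png

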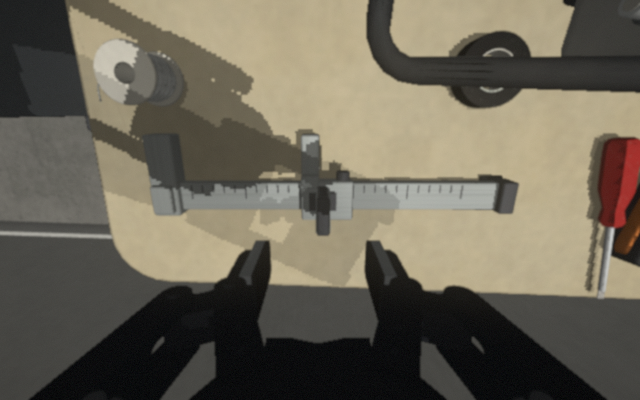

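The wrist picture shows the thumb-piece at (322, 210), centred between the finger pads (x 265 and 370). I'll straddle it and draw the slide open.

Call:
arm_command --rotation '[[0,0,0],[0,0,0],[0,0,0],[0,0,0],[0,0,0],[0,0,0],[0,0,0],[0,0,0],[0,0,0],[0,0,0],[0,0,0]]' --linear '[[0,0,-30],[0,0,-30],[0,0,-25],[0,0,-5],[0,0,0],[6,0.2,0],[6,0.2,0],[6,0.2,0],[6,0.2,0],[6,0.2,0],[6,0.2,0]]' --fingers '[0.6,0.6,0.6,0.6,0.6,0.6,0.6,0.6,0.6,0.6,0.6]'

```text
t: 4.55
eef_pos: [557.5, -168.8, 113.9]
tool_rot: [-0.0, 0.693, 0.721, -0.0]
wrist_force: [-2.0, 0.4, 0.8]
width: 51.2
finger_force: 1.1
```

Call:
arm_command --rotation '[[0,0,0],[0,0,0],[0,0,0],[0,0,0],[0,0,0],[0,0,0],[0,0,0],[0,0,0],[0,0,0],[0,0,0],[0,0,0]]' --linear '[[8,0.3,0],[8,0.3,0],[8,0.3,0],[8,0.3,0],[8,0.3,0],[8,0.3,0],[8,0.3,0],[6,0.2,0],[3,0.1,0],[0,0,0],[-15,0,0]]' --fingers '[0.6,0.6,0.6,0.6,0.6,0.6,0.6,0.6,0.6,0.6,0.6]'

```text
t: 5.65
eef_pos: [608.8, -166.7, 114.6]
tool_rot: [0.002, 0.693, 0.721, 0.001]
wrist_force: [-0.2, -0.9, -0.5]
width: 51.2
finger_force: 0.0
```

```bash
cat > e.py <<'E'
from h import *
s=vision.snapshot("scene"); rep(s,["slide","pine_strip","solder_spool"])
P=pts(s)
J=P[(P[:,2]>12)&(P[:,2]<25)&(P[:,1]<-122)&(P[:,1]>-140)&(P[:,0]>480)&(P[:,0]<660)]
if len(J): print("jaw x",np.percentile(J[:,0],[2,50,98]))
o=robot.observe(); print(o["eef_pos"],o["tool_rot"],o["wrist_force"],o["t"])
E
python3 e.py
```

```text
slide 0.47 [376. 209. 410. 230.] top 67 med [ 600. -181.   69.] rect [ 600. -181.] [8. 6.] 0.6
solder_spool 0.84 [298. 256. 317. 275.] top 48 med [374. -77.  46.] rect [375. -76.] [41. 40.] 3.8
jaw x [580.06679262 587.10526145 597.11528411]
[ 607.45657457 -166.56180582  114.19440789] [5.40271731e-04 6.93298209e-01 7.20650532e-01 3.34977523e-04] [-0.68855225 -0.28667852  0.36084545] 5.85
```

Call:
arm_command --rotation '[[0,0,0],[0,0,0],[0,0,4],[0,0,4],[0,0,4],[0,0,0],[0,0,0],[0,0,0],[0,0,0],[0,0,0],[0,0,0],[0,0,0]]' --linear '[[0,0,45],[0,0,45],[-21,41.4,20],[-21,41.4,0],[-21,41.4,0],[-21,41.4,0],[-21,41.4,0],[-21,41.4,0],[-21,41.4,0],[0,0,0],[0,0,0],[0,0,0]]' --fingers '[0.8,0.8,0.8,0.8,0.8,0.8,0.8,0.8,0.8,0.8,0.8,0.8]'

```text
t: 7.05
eef_pos: [461.2, 122.5, 224.1]
tool_rot: [0.001, 0.614, 0.789, 0.0]
wrist_force: [0.4, 0.8, -0.4]
width: 68.0
finger_force: 0.0
```

```bash
cat > d.py <<'E'
from h import *
s=vision.snapshot("wrist"); save(s,"w2"); rep(s,["pine_strip","terminal_strip","paste_tin"])
o=robot.observe(); print(o["eef_pos"],o["tool_rot"],o["wrist_force"],o["t"])
E
python3 d.py
```

```text
pine_strip 0.89 [248. 204. 393. 243.] top 18 med [473.  87.  17.] rect [473.  86.] [149.  31.] 14.5
terminal_strip 0.78 [203.  90. 244. 193.] top 14 med [360. 145.  13.] rect [360. 142.] [96. 19.] 85.8
paste_tin 0.81 [312.   0. 402.  90.] top 27 med [462. 259.  26.] rect [463. 255.] [75. 66.] 13.4
[461.04052801 121.94781068 223.70561972] [ 1.01863370e-05  6.14822907e-01  7.88665195e-01 -4.19968995e-05] [ 0.03656479 -0.37461281 -0.03430197] 7.25
```

View pics/w2.png

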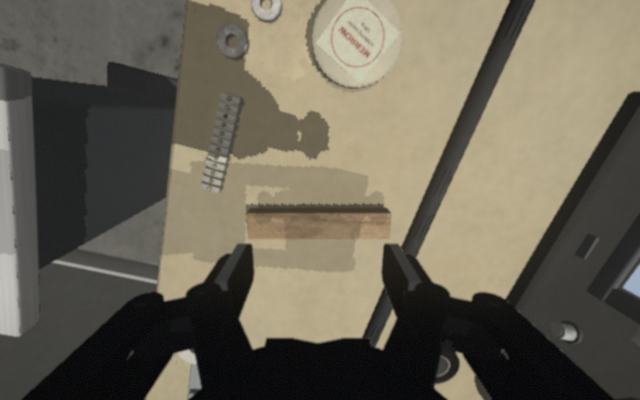

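Strip spans (248..390, 204..240) just ahead of the two fingers, parallel to them. Lowering behind it.

Call:
arm_command --rotation '[[0,0,0],[0,0,0],[0,0,0],[0,0,0],[0,0,0],[0,0,0],[0,0,0],[0,0,0]]' --linear '[[0,0,-40],[0,0,-40],[0,0,-40],[0,0,-16],[0,0,-6],[0,0,-3],[0,0,0],[0,0,0]]' --fingers '[0.8,0.8,0.8,0.8,0.8,0.8,0.8,0.8]'

```text
t: 8.05
eef_pos: [461.6, 123.0, 80.2]
tool_rot: [0.001, 0.614, 0.789, 0.001]
wrist_force: [-0.8, -0.6, -0.5]
width: 68.6
finger_force: 0.0
```

Call:
arm_command --rotation '[[0,0,0],[0,0,0],[0,0,0],[0,0,0]]' --linear '[[0,0,-3],[0,0,-2],[0,0,-2],[0,0,0]]' --fingers '[0.8,0.8,0.8,0.8]'

```text
t: 8.45
eef_pos: [460.2, 122.9, 71.4]
tool_rot: [-0.0, 0.614, 0.789, -0.0]
wrist_force: [-0.2, -0.5, -0.3]
width: 68.0
finger_force: 0.0
```

Call:
arm_command --rotation '[[0,0,0],[0,0,0],[0,0,0],[0,0,0],[0,0,0],[0,0,0],[0,0,0],[0,0,0]]' --linear '[[1.5,-5.8,0],[1.5,-5.8,0],[1.5,-5.8,0],[1.5,-5.8,0],[2,-7.8,0],[2,-7.8,0],[2,-7.8,0],[0,0,0]]' --fingers '[0.8,0.8,0.8,0.8,0.8,0.8,0.8,0.8]'

```text
t: 9.25
eef_pos: [472.8, 75.3, 71.8]
tool_rot: [0.0, 0.615, 0.789, 0.0]
wrist_force: [-0.3, 0.4, -0.2]
width: 68.8
finger_force: 0.0
```

```bash
cat > e.py <<'E'
from h import *
for c in ("scene","side","wrist"):
    s=vision.snapshot(c); print(c); rep(s,["pine_strip"]); save(s,"t_"+c)
o=robot.observe(); print(o["eef_pos"],o["tool_rot"],o["wrist_force"],o["t"])
E
python3 e.py
```

```text
scene
pine_strip 0.82 [281. 180. 316. 235.] top 20 med [476.  47.  18.] rect [480.  48.] [151.  31.] 14.2
side
wrist
pine_strip 0.89 [172. 272. 467. 347.] top 18 med [479.  54.  17.] rect [477.  65.] [150.  62.] 14.4
[472.32579078  76.51427951  71.64591236] [-7.51811063e-05  6.13881473e-01  7.89398208e-01 -3.05238993e-05] [-0.16516985  0.10613578 -0.27332952] 9.55
```

Call:
arm_command --rotation '[[0,0,-1],[0,0,-1],[0,0,-1],[0,0,-1],[0,0,-1],[0,0,-1],[0,0,-1],[0,0,-1],[0,0,-1],[0,0,-1],[0,0,-1],[0,0,-1]]' --linear '[[1.7,-7,0],[1.7,-7,0],[1.7,-7,0],[1.5,-7,0],[1.5,-7,0],[1.3,-7,0],[1.2,-7,0],[1,-7,0],[0.8,-7,0],[0.6,-7,0],[0.4,-7,0],[0,0,0]]' --fingers '[0.8,0.8,0.8,0.8,0.8,0.8,0.8,0.8,0.8,0.8,0.8,0.8]'

```text
t: 10.75
eef_pos: [485.9, -1.5, 71.7]
tool_rot: [0.0, 0.694, 0.72, -0.0]
wrist_force: [-0.1, -0.5, 0.3]
width: 68.3
finger_force: 0.0
```

```bash
cat > e.py <<'E'
from h import *
for c in ("scene",):
    s=vision.snapshot(c); print(c); rep(s,["pine_strip","solder_spool"]); save(s,"t_"+c)
o=robot.observe(); print(o["eef_pos"],o["tool_rot"],o["wrist_force"],o["t"])
E
python3 e.py
```

```text
scene
pine_strip 0.63 [301. 198. 347. 248.] top 20 med [483. -31.  18.] rect [485. -29.] [143.  32.] 3.2
solder_spool 0.69 [299. 254. 317. 277.] top 48 med [375. -77.  46.] rect [375. -76.] [42. 43.] 79.4
[485.75174393  -0.68946257  71.63988869] [-1.02868092e-04  6.93251517e-01  7.20695721e-01 -4.20495650e-05] [ 0.2355305   0.27510889 -0.12235151] 10.9
```

Call:
arm_command --rotation '[[0,0,0],[0,0,0],[0,0,0],[0,0,0],[0,0,0],[0,0,0],[0,0,0],[0,0,0],[0,0,0],[0,0,0],[0,0,0],[0,0,0]]' --linear '[[0.2,-5,0],[0.4,-9,0],[0.4,-10,0],[0.4,-10,0],[0.4,-10,0],[0.4,-10,0],[0.4,-10,0],[0.4,-10,0],[0.4,-10,0],[0.4,-9,0],[0.2,-5,0],[0,0,0]]' --fingers '[0.8,0.8,0.8,0.8,0.8,0.8,0.8,0.8,0.8,0.8,0.8,0.8]'

```text
t: 12.1
eef_pos: [489.9, -99.4, 71.8]
tool_rot: [0.0, 0.693, 0.72, 0.0]
wrist_force: [0.2, 0.2, 0.3]
width: 68.4
finger_force: 0.0
```

```bash
python3 e.py
```

```text
scene
pine_strip 0.66 [298. 253. 316. 277.] top 48 med [375. -76.  46.] rect [376. -75.] [42. 42.] 85.8
solder_spool 0.78 [299. 257. 316. 278.] top 48 med [374. -78.  46.] rect [374. -76.] [41. 40.] 80.9
[489.7649825  -98.51279229  71.61455789] [-1.07511303e-04  6.93081974e-01  7.20858769e-01 -1.91698386e-05] [ 0.26766436  1.1034796  -0.87709913] 12.25
```

View pics/t_scene.png

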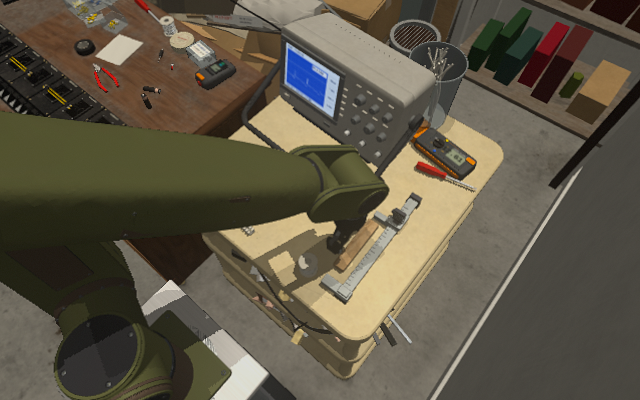

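The strip is at (357, 245), parallel to the beam, between the jaws and a little short of it. Final approach slowly.

Call:
arm_command --rotation '[[0,0,0],[0,0,0],[0,0,0],[0,0,0],[0,0,0],[0,0,0]]' --linear '[[0,-3,0],[0,-3,0],[0,-3,0],[0,-3,0],[0,-2,0],[0,0,0]]' --fingers '[0.8,0.8,0.8,0.8,0.8,0.8]'

```text
t: 12.85
eef_pos: [489.9, -113.0, 71.8]
tool_rot: [0.0, 0.693, 0.721, -0.0]
wrist_force: [-0.0, -0.2, 0.7]
width: 68.7
finger_force: 0.0
```

Call:
arm_command --rotation '[[0,0,0],[0,0,0],[0,0,0]]' --linear '[[0,-1,0],[0,-1,0],[0,0,0]]' --fingers '[0.8,0.8,0.8]'

```text
t: 13.15
eef_pos: [489.9, -114.8, 71.7]
tool_rot: [0.0, 0.693, 0.721, 0.0]
wrist_force: [0.1, -0.4, 0.4]
width: 68.3
finger_force: 0.0
```

Call:
arm_command --rotation '[[0,0,0],[0,0,0],[0,0,0]]' --linear '[[0,-1,0],[0,-1,0],[0,0,0]]' --fingers '[0.8,0.8,0.8]'

```text
t: 13.45
eef_pos: [489.9, -116.8, 71.7]
tool_rot: [0.0, 0.693, 0.721, -0.0]
wrist_force: [0.8, -0.2, -0.6]
width: 68.3
finger_force: 0.0
```

Call:
arm_command --rotation '[[0,0,0],[0,0,0],[0,0,0]]' --linear '[[0,-1,0],[0,-1,0],[0,0,0]]' --fingers '[0.8,0.8,0.8]'

```text
t: 13.75
eef_pos: [489.9, -118.3, 71.7]
tool_rot: [-0.0, 0.693, 0.721, 0.0]
wrist_force: [0.7, 3.8, 1.1]
width: 68.2
finger_force: 1.9
```

```bash
cat > f.py <<'E'
from h import *
c,s_=np.cos(np.radians(2.17)),np.sin(np.radians(2.17))
def cal(P): d=P[:,:2]-[390,-164]; return np.c_[d[:,0]*c+d[:,1]*s_,-d[:,0]*s_+d[:,1]*c]
for n in ("scene","wrist"):
    s=vision.snapshot(n); save(s,"f_"+n)
    for o in vision.outline_of("pine_strip",s)[:2]:
        P=pts(s,o["region"]); P=P[abs(P[:,2]-18)<5]
        if len(P)<20: continue
        q=cal(P); r=cv2.minAreaRect(q.astype(np.float32)); print(n,round(o["p"],2),np.round(r[0],1),np.round(r[1],1),round(r[2],1),np.round(np.percentile(q,[2,98],axis=0),1))
    P=pts(s); P=P[(P[:,2]>16)&(P[:,2]<22)]; q=cal(P); k=q[(q[:,1]>30)&(q[:,1]<42)&(q[:,0]>155)&(q[:,0]<230)]
    if len(k): print("moving jaw",np.percentile(k[:,0],[3,97]))
o=robot.observe(); print(o["eef_pos"],o["wrist_force"],o["t"])
E
python3 f.py
```

```text
scene 0.92 [103.1  15.2] [ 30.5 151. ] 89.6 [[ 30.1   0.4]
 [175.1  29. ]]
wrist 0.65 [104.5  17.7] [149.9  30.9] 0.2 [[ 63.2   3.6]
 [172.8  32.4]]
wrist 0.3 [242.1  96.4] [2.7 8.6] 11.6 [[241.2  92.4]
 [243.8 100. ]]
moving jaw [170.34020102 208.23564255]
[ 489.85856801 -118.30202574   71.71334126] [0.88476292 5.56803783 1.34204891] 13.95
```

Call:
arm_command --rotation '[[0,0,0],[0,0,0],[0,0,0],[0,0,0],[0,0,0],[0,0,0],[0,0,0],[0,0,0],[0,0,0],[0,0,0],[0,0,0]]' --linear '[[0,10,0],[0,15,0],[0,0,45],[0,0,45],[28,-19,10],[28,-19,0],[28,-19,0],[27,-18,0],[0,0,0],[0,0,0],[0,0,0]]' --fingers '[0.8,0.8,0.8,0.8,0.6,0.6,0.6,0.6,0.6,0.6,0.6]'

```text
t: 15.05
eef_pos: [600.0, -167.6, 171.2]
tool_rot: [-0.001, 0.693, 0.721, -0.0]
wrist_force: [-0.3, 0.5, 0.5]
width: 51.0
finger_force: 0.0
```

```bash
cat > d.py <<'E'
from h import *
s=vision.snapshot("wrist"); save(s,"w3"); rep(s,["thumb_top","pine_strip"])
o=robot.observe(); print(o["eef_pos"],o["tool_rot"],o["wrist_force"],o["t"])
E
python3 d.py; python3 f.py
```

```text
thumb_top 0.6 [300. 192. 333. 255.] top 70 med [ 603. -165.   69.] rect [ 603. -166.] [11. 30.] 2.9
pine_strip 0.96 [ 84. 151. 280. 194.] top 18 med [ 494. -142.   17.] rect [ 494. -143.] [150.  30.] 2.3
[ 600.11202339 -167.89566606  171.63569636] [-1.85179749e-04  6.92951218e-01  7.20984439e-01 -1.16724205e-04] [-0.41454303  0.0444388  -0.0026728 ] 15.2
scene 0.85 [102.4  14.9] [148.1  30.9] 0.5 [[ 30.7   0.3]
 [172.7  28.9]]
moving jaw [192.0734616  207.11947342]
wrist 0.97 [105.   17.3] [149.8  29.8] 0.2 [[ 33.8   3.6]
 [177.2  31.7]]
moving jaw [160.04682347 209.52705112]
[ 600.59400226 -168.42675582  171.91337715] [-0.41558952  0.11346963 -0.45974534] 15.4
```

View pics/w3.png

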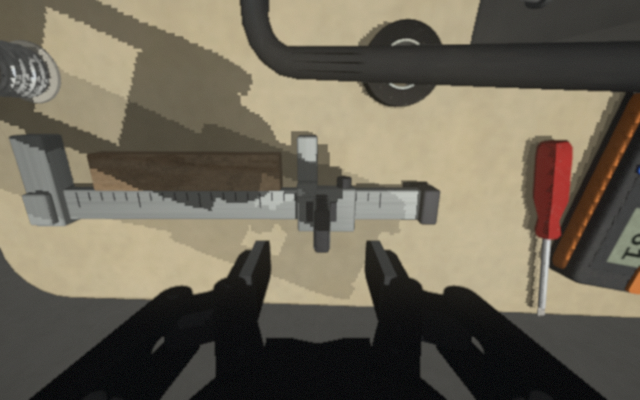

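The strip (88–282, 152–192) lies flat on the beam between the jaws. The thumb-piece at (321, 222) is between the fingers.

Call:
arm_command --rotation '[[0,0,0],[0,0,0],[0,0,0],[0,0,0],[0,0,0],[0,0,0],[0,0,0],[0,0,0],[0,0,0],[0,0,0],[0,0,0],[0,0,0]]' --linear '[[0,0,-30],[0,0,-25],[0,0,-4],[0,0,0],[-6,-0.2,0],[-6,-0.2,0],[-4,-0.2,0],[-4,-0.2,0],[-4,-0.2,0],[-4,-0.2,0],[-4,-0.2,0],[0,0,0]]' --fingers '[0.6,0.6,0.6,0.6,0.6,0.6,0.6,0.6,0.6,0.6,0.6,0.6]'

```text
t: 16.6
eef_pos: [568.7, -170.2, 113.0]
tool_rot: [0.0, 0.693, 0.721, 0.0]
wrist_force: [2.9, 0.8, 2.1]
width: 51.0
finger_force: 0.9
```

Call:
arm_command --rotation '[[0,0,0],[0,0,0],[0,0,0],[0,0,0],[0,0,0],[0,0,0],[0,0,0],[0,0,0],[0,0,0],[0,0,0]]' --linear '[[-3,-0.1,0],[-3,-0.1,0],[-3,-0.1,0],[-3,-0.1,0],[-3,-0.1,0],[-3,-0.1,0],[-3,-0.1,0],[-3,-0.1,0],[-3,-0.1,0],[0,0,0]]' --fingers '[0.6,0.6,0.6,0.6,0.6,0.6,0.6,0.6,0.6,0.6]'

```text
t: 17.6
eef_pos: [541.3, -170.9, 112.5]
tool_rot: [-0.0, 0.693, 0.721, -0.0]
wrist_force: [2.5, -1.4, 0.1]
width: 51.4
finger_force: 0.9
```

Call:
arm_command --rotation '[[0,0,0],[0,0,0],[0,0,0],[0,0,0],[0,0,0]]' --linear '[[-1.5,0,0],[-1.5,-0.1,0],[-1.5,0,0],[0,0,0],[0,0,0]]' --fingers '[0.6,0.6,0.6,0.6,0.6]'

```text
t: 18.1
eef_pos: [537.2, -171.0, 112.5]
tool_rot: [-0.0, 0.693, 0.721, -0.0]
wrist_force: [2.8, -1.2, -1.0]
width: 51.5
finger_force: 1.0
```

```bash
cat >> f.py <<'E'
print(np.mean([(vision.snapshot("scene"),robot.observe()["wrist_force"])[1] for _ in range(5)],0))
E
python3 f.py
```

```text
scene 0.73 [72.8 14.3] [ 32.1 141.7] 89.8 [[ 5.100e+00 -1.000e-01]
 [ 1.306e+02  2.930e+01]]
moving jaw [155.89997833 166.09936811]
wrist 0.61 [76.4 16.7] [ 31.5 151.3] 90.0 [[  5.9   3.1]
 [148.9  31.9]]
moving jaw [155.12584547 167.70068564]
[ 537.26813402 -171.05864261  112.55920578] [ 2.30922163 -1.06923402 -0.9039282 ] 18.3
[ 2.15367729 -0.71302067 -1.02923858]
```

Call:
arm_command --rotation '[[0,0,0],[0,0,0],[0,0,0],[0,0,0]]' --linear '[[-1.5,0,0],[-1.5,-0.1,0],[0,0,0],[0,0,0]]' --fingers '[0.6,0.6,0.6,0.6]'

```text
t: 18.95
eef_pos: [534.3, -171.1, 112.6]
tool_rot: [0.0, 0.693, 0.721, 0.0]
wrist_force: [3.1, -1.5, -3.0]
width: 51.4
finger_force: 1.7
```

Call:
arm_command --rotation '[[0,0,0],[0,0,0],[0,0,0],[0,0,0]]' --linear '[[-1.5,0,0],[-1,-0.1,0],[0,0,0],[0,0,0]]' --fingers '[0.6,0.6,0.6,0.6]'

```text
t: 19.35
eef_pos: [532.0, -171.2, 112.7]
tool_rot: [0.0, 0.693, 0.721, 0.0]
wrist_force: [4.4, 0.3, -2.7]
width: 51.3
finger_force: 2.3
```

Call:
arm_command --rotation '[[0,0,0],[0,0,0],[0,0,0],[0,0,0],[0,0,0]]' --linear '[[-1.5,0,0],[-1.5,-0.1,0],[0,0,0],[0,0,0],[0,0,0]]' --fingers '[0.6,0.6,0.6,0.6,0.6]'

```text
t: 19.85
eef_pos: [529.3, -171.3, 112.8]
tool_rot: [0.0, 0.693, 0.721, 0.0]
wrist_force: [4.9, 0.3, -3.6]
width: 51.6
finger_force: 3.1
```

```bash
python3 f.py
```

```text
scene 0.6 [75.8 14.7] [148.   30.8] 0.3 [[  4.1   0.2]
 [141.4  29.5]]
moving jaw [156.33831179 165.98782269]
wrist 0.71 [76.8 17.4] [ 30.2 150.1] 90.0 [[  6.    3.4]
 [148.4  31.9]]
moving jaw [155.40967824 167.08729278]
[ 529.27412875 -171.30511901  112.76414483] [ 5.83453013 -0.18604725 -3.56150884] 20.05
[ 5.99908094  0.18924833 -3.42620382]
```

6 N on the thumb-piece gives about 10 mm of yield. Hold briefly, then ease off and leave.

Call:
arm_command --rotation '[[0,0,0],[0,0,0],[0,0,0],[0,0,0],[0,0,0],[0,0,0],[0,0,0],[0,0,0],[0,0,0],[0,0,0],[0,0,0]]' --linear '[[-0.5,0,0],[0,0,0],[0,0,0],[0,0,0],[3,0.1,0],[4,0.1,0],[4,0.1,0],[4,0.1,0],[5,0.2,0],[5,0.2,0],[5,0.2,0]]' --fingers '[0.6,0.6,0.6,0.6,0.6,0.6,0.6,0.6,0.6,0.6,0.6]'

```text
t: 21.4
eef_pos: [558.6, -170.4, 112.6]
tool_rot: [-0.0, 0.693, 0.721, -0.0]
wrist_force: [-0.5, -0.3, -0.4]
width: 51.3
finger_force: 0.0
```

Call:
arm_command --rotation '[[0,0,0],[0,0,0],[0,0,0],[0,0,0],[0,0,0],[0,0,0]]' --linear '[[0,0,20],[0,0,40],[0,0,40],[0,0,30],[0,0,0],[0,0,0]]' --fingers '[0.6,0.6,0.6,0.6,0.6,0.6]'

```text
t: 22.0
eef_pos: [558.7, -170.5, 243.5]
tool_rot: [0.001, 0.693, 0.721, 0.0]
wrist_force: [0.4, -0.7, -0.4]
width: 51.3
finger_force: 0.0
```

```bash
python3 f.py; python3 a.py
```

```text
scene 0.98 [76.3 14.6] [ 31.6 150.6] 89.5 [[  4.6   0.2]
 [147.5  29.2]]
moving jaw [155.53881291 166.17255711]
wrist 0.88 [77.  16.6] [149.4  31.4] 0.2 [[  5.8   2.6]
 [149.2  31.6]]
moving jaw [155.9073413  167.92893098]
[ 557.50640813 -170.04774236  240.4351439 ] [0.4925846  0.3596096  0.12749833] 22.2
[-0.05787389 -0.26121754 -0.27587224]
scene [ 122. -329.  951.]
slide 0.77 [365. 222. 402. 242.] top 70 med [ 559. -172.   70.] rect [ 559. -171.] [12. 29.] 4.9
thumb_top 0.73 [382. 219. 398. 239.] top 71 med [ 559. -170.   70.] rect [ 559. -171.] [12. 29.] 4.9
solder_spool 0.75 [298. 254. 315. 278.] top 49 med [375. -76.  46.] rect [375. -76.] [44. 41.] 73.1
tape_roll 0.81 [363. 176. 385. 200.] top 21 med [655. -72.  19.] rect [654. -62.] [52. 55.] 30.6
terminal_strip 0.55 [225. 207. 252. 237.] top 17 med [358. 137.  14.] rect [358. 139.] [96. 18.] 85.9
side [392. 928. 418.]
pine_strip 0.59 [315. 202. 376. 217.] top 18 med [ 467. -137.   17.] rect [ 468. -150.] [145.  51.] 2.6
caliper 0.7 [254. 177. 390. 215.] top 58 med [ 559. -156.   65.] rect [ 560. -167.] [31. 11.] 89.5
slide 0
[... 479 characters left out ...]
5.] 77.2
{'t': 23.35, 'q': array([-3.88168034e-01,  2.50330700e-02,  1.85999954e+00, -2.85436276e-05,
        1.25648498e+00, -4.27172345e-01]), 'qvel': array([-0.00109548,  0.00018116, -0.00030959,  0.00045095,  0.000649  ,
       -0.00033557]), 'joint_efforts': array([ 1.64420662e-04, -3.63981664e+01, -3.52197933e+01, -9.07859089e-05,
        4.82977321e-04, -4.76144137e-06]), 'eef_pos': array([ 558.34962972, -170.41536569,  242.73124241]), 'tool_rot': array([3.98905009e-05, 6.93179904e-01, 7.20764607e-01, 1.22560079e-06]), 'wrist_force': array([ 0.35905821,  0.8864086 , -0.06496455]), 'moment': array([-0.02872696,  0.00954459, -0.01579159]), 'finger_force': 0.0, 'width': 51.2421664964194}
```

View pics/f_wrist.png

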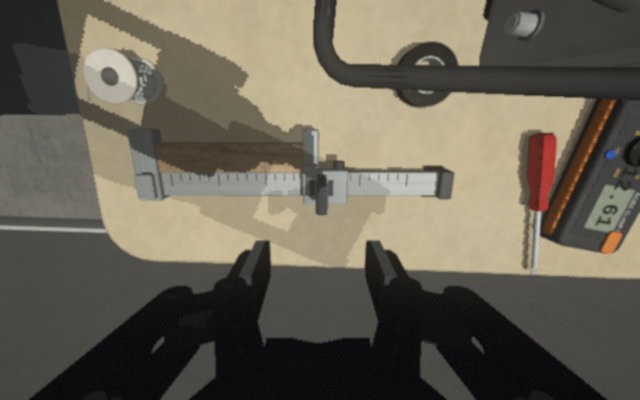

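The strip (157–303, 142–172) touches the fixed jaw, the beam and the moving jaw. The bystanders the cameras re-measured are where they were, so I'm handing it in.

```bash
python3 -c "
from cell import robot
print(robot.job_done())"
```

```text
the job is handed in; nothing more can be done
None
```

The job is handed in (no verdict came back): the pine strip lies flat on the caliper's beam with the jaws closed on it, pressed once with about 6 N on the thumb-piece (about 10 mm yield) and released, and no bystander measurably moved.

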